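Hang the part carrier on the rail and park it under the hood

TASK

Lift the part carrier by the lug on top of its hook, hang it on the open stretch of the rail and let go of it. Then take it by its front handle and slide it along the rail under the hood until it sits against the stop collar there, and leave it hanging there, plumb and still. Leave the tape roll, the tin and the clamp saddle where they are.

Things in the scene. Friction and masses are not known exactly. Their poses are not given: they have to be found in the camera images.
- carrier: Loose steel part carrier, about 0.57 kg, standing on the bench, 184 long (x), 30 wide (y; 60 at the hook), 190 high. Origin: underside, straight below hook and lug; it balances under that line. +x points to the end with a ring bearing, -x to the handle; +x starts within 0.5 rad of world +x. Base bar 10 thick, x from -93 to +91 mm; shank (x -32 to -22) up to the hook.
- carrier_lug: Lifting lug of the carrier, an upright plate 30 (x) by 14 (y), 52 high, its lower 11 mm sunk between the flanks; origin at its lower end (carrier z = 138), axes as the carrier. Fixed to the carrier.
- lug_grip (a point): Point to grip on the lug, carrier (0, 0, 172) mm, 18 mm below the lug's top; fingers close along the carrier's y on 14 mm. It stands 21 mm above the top of the flanks.
- carrier_handle: Front handle of the carrier, an upright plate 22 (x) by 14 (y) at carrier x = -81, its top at carrier z = 100; origin at its lower end (carrier z = 8), axes as the carrier. Fixed to the carrier.
- handle_grip (a point): Point to grip on the handle, carrier (-81, 0, 78) mm, 22 mm below the handle's top; fingers close along the carrier's y on 14 mm.
- carrier_mouth (a point): Middle of the hook's mouth, carrier (27, 0, 62) mm; axes as the carrier. The rail can enter only here, from the carrier's +x side, between the top of the fixed bearing (72 across, centre x = 53, top z = 26) and the hook's tip (lower end z = 98, x 22 to 32). Then the carrier is lowered some 62 mm until the hook sits on the rail.
- carrier_seat (a point): Point in the hook, carrier (0, 0, 124) mm, that lies on the rail's axis when the hook is seated; axes as the carrier. The hook is an inverted V of 45 degree flanks, 10 thick, 60 wide along y, PTFE-lined so that it slides easily on the rail: inner apex at z = 135, flanks down to x = +-22 at z = 113.
- rail: Fixed round steel rail, 16 in diameter and 500 long, on two posts (20 thick, at y = +-250 mm, with 60 x 50 feet). Origin on the bench below the rail's middle; the rail runs along the body's y at z = 200 mm. The robot is on its -x side; its yaw is within 0.12 rad of 0.
- rail_mid (a point): Middle of the rail's axis, 200 mm above the bench; axes as the rail.
- hood: Fixed grey sheet-metal hood over one end of the rail (either end). Origin on the bench below the rail's axis, in mid-hood; axes as the rail. Roof y +-80, x -20 to +135 mm, underside 280 above the bench, front edge turned up to 289; back wall at x = +132. A hung carrier passes below it with 13 mm over the lug; a hand holding the lug does not, one holding the handle from above does.
- hood_stop (a point): Centre of the stop collar inside the hood, on the rail's axis: a steel collar, 40 in diameter, 16 along the rail, fixed on the rail in the middle of the hood. A carrier against it has its carrier_seat 38 mm from this point.
- plain_stop_centre (a point): Centre of a like collar in the open near the rail's other end: not the one to slide to. The open stretch of the rail runs from here to the hood.
- tape_roll: Bystander: black tape roll lying flat, 69 across, 19 high, origin at its underside.
- grease_tin: Bystander: tin with a red lid near the front of the bench, 70 across, 46 high, origin at its underside.
- clamp_saddle: Bystander: cast clamp saddle with two bolts, 36 x 106 x 41 mm, origin at its underside.

How it is judged:
By the outcome, as a careful person would: the job done as asked, in the order asked, and still so for the second after the job is handed in, with the robot touching nothing.
It also fails if it takes over 72 s, if anything falls off the work surface, if the arm or the gripper's body presses on something with over 40 N, if the wrist force passes 120 N, or if a joint passes its speed limit or range.

ROBOT

A 6-joint arm with a two-finger parallel gripper is mounted at the origin on a cart in front of the work surface, level with it; the furniture and walls round the work are solid. World frame = base frame: x ahead of the robot, y to its left, z up, the work surface at z = 0. Lengths are in m, angles in rad, forces in N, time in s.
With the tool pointing down it reaches from about 0.4 to 0.925 m from the base axis. Payload 12.5 kg.
Tool frame: the origin (TCP) lies on the centre line of the jaws, within the pads' length; the fingertips stand bot.finger_overhang ahead of it and the grasp point (between the pads) lies 8 mm behind it (bot.finger_overhang is the distance from the TCP to the fingertips, in m); z points along the fingers, y is the line along which they close (so a half turn about z gives the same grasp; the last joint's range is limited). The gripper opens to 95 mm and grips with 3 to 60 N. Pads are 20 mm wide; open, the fingers measure 119 mm over their backs; the gripper's body (75 mm by 180 mm) begins 59 mm behind the grasp point.
Start: joints at [-1.217, 0.491, 1.559, -0, 1.092, -0.106], TCP at [0.277, -0.56, 0.226] pointing down, gripper open.
Joint ranges: [-3.1, 3.1], [-0.84, 2.19], [0.05, 2.79], [-1.13, 4.28], [0.06, 2.93], [-2.69, 2.69]. Speed limits (rad/s): [2.22, 2.22, 2.79, 3.14, 3.14, 3.14].

INTERFACE

Orientations are given as a rotation vector (axis times angle).
In Python, from workcell import bot gives the robot as it stands.
- The arm moves only by the tool send_rows, never from a script. Its argument "moves" is one flat list of numbers, 7 for each row, row after row: the shift along the tool's x, y, z in units of 25 mm (1.0 is 25 mm), then the turn, a rotation vector about the tool's x, y, z in units of 6 degrees (1.0 is 6 degrees), then the finger opening in mm, from 0 to 95.1. In form: [dx, dy, dz, wx, wy, wz, fingers, dx, dy, dz, wx, wy, wz, fingers, ...]. A call has 1 to 10 rows; each row is the pose to reach, as a shift and turn from the pose commanded when the call began, along the tool's axes at that moment; what a row does not reach only later rows make up. A row lasts 1/8 s, in which the tool goes at most 62.5 mm and 10.7 degrees, less where a joint would pass 70% of its speed; a pose out of reach is approached as far as the arm can. A call with a gripper value outside its range is refused whole. The fingers move at their own pace and stop on an object; "force" is the grip in N (left out, the last holds). Time passes only in rows, so rows that repeat a pose let the fingers close. It gives the time, the measured TCP pose, the force, the opening and the grip force at its end, in the units of the state.
- bot.observe(): the state, without advancing time (a new reading comes with each control period).
- bot.capture(name): name is "scene" or "top"; returns a dict with "color" (480x640x3 uint8, red, green, blue), "fov_y" (degrees; the focal length in pixels is half the picture's height over the tangent of half this angle, whatever the lens; pixels are square), "cx", "cy" (the principal point, pixels), "D" ([k1, k2, p1, p2, k3] as OpenCV has them; the pictures are not rectified), "origin" and "attitude" of the camera in the world. Camera axes: x right, y up, looking along -z (the intrinsics and any distortion apply to the point x, -y, -z); pixel columns grow to the right and rows downward; lengths in m; the calibration is good to about 2 mm. A picture is of the moment at which its call begins. There is no depth.
- bot.hand_in(): hands the job in; it is judged then, once.
The state is a dict: "time_s": time; "q": joint angles; "dq": joint speeds; "joint_efforts": joint torques, N m; "tcp_pos": TCP position; "eef_rot": TCP orientation; "wrist_force": force on the tool from outside, world axes, zero at the start; "ft_torque": the same for the moment, N m; "gripper_width": opening from 0.0 (shut) to 1.0 (fully open); "grip_force": force on a finger pad.
Only numpy, scipy, OpenCV 4.12 (cv2) and the standard library are available. Lean on these libraries where they do the work, as an engineer would, in place of code of your own. Each camera call takes 0.05 s, during which the arm holds its last target. There are 200 camera calls.

## Working session

There is one attempt and no reset: what is moved stays moved. The work goes in short steps, Python scripts to look and compute and a tool call to move; the robot and the scene stay as the last step left them, time stands still between calls to the robot, and variables do not carry over. Pictures are saved under pics/ and viewed, at most 10 in all, crops included, and the job is handed in when it is done.

Besides the shell and the picture viewer there is one more tool, called after "Call:" as name(argument=value, ...) on one line, values as JSON. send_rows: Moves the arm, as the interface text tells. Its arguments: {"type":"object","properties":{"moves":{"type":"array","items":{"type":"number"}},"force":{"type":"number"}},"required":["moves"]}

```bash
mkdir -p pics; ls; python3 - <<'E'
from workcell import bot
import cv2,pickle
s=bot.observe(); print(s, bot.finger_overhang)
for n in("scene","top"):
    c=bot.capture(n); pickle.dump(c,open(n+'.pkl','wb'))
    cv2.imwrite(f'pics/{n}0.png',c['color'][:,:,::-1])
    print({k:v for k,v in c.items() if k!='color'})
E
```

```text
pics
{'time_s': 0.0, 'q': array([-1.21659163e+00,  4.91571015e-01,  1.55948216e+00, -1.84973593e-05,
        1.09172118e+00, -1.05614966e-01]), 'dq': array([ 0.00163275, -0.00041241, -0.00011937, -0.00167118,  0.0009351 ,
       -0.00026742]), 'joint_efforts': array([-3.90903206e-04, -6.12630343e+01, -2.58182824e+01,  6.91163982e-02,
        4.80283226e-02, -3.14533713e-05]), 'tcp_pos': array([ 0.27728632, -0.55983985,  0.22504337]), 'eef_rot': array([-3.05778495e+00, -7.15682986e-01,  2.55606375e-04]), 'wrist_force': array([0.58934668, 0.31704906, 0.2493239 ]), 'ft_torque': array([-0.00080049,  0.01755303, -0.03294151]), 'grip_force': 0.0, 'gripper_width': 1.000776120910772} 0.011
{'fov_y': 52.31322407868157, 'cx': 308.0793138525072, 'cy': 235.7420004873815, 'D': array([-0.11302864,  0.        ,  0.        ,  0.        ,  0.        ]), 'origin': array([-0.14145888, -0.82092988,  0.69409495]), 'attitude': array([ 1.0195004 , -0.3843676 , -0.68524026])}
{'fov_y': 57.421585848627075, 'cx': 324.22720364464664, 'cy': 237.58758050232532, 'D': array([0.01349808, 0.        , 0.        , 0.        , 0.        ]), 'origin': array([ 0.43294469, -0.04578794,  1.05846728]), 'attitude': array([ 0.08603989, -0.11035987, -1.5569633 ])}
```

View pics/scene0.png

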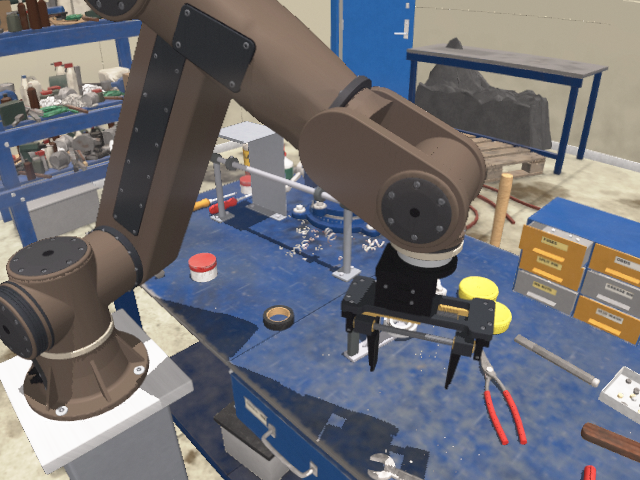

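View pics/top0.png

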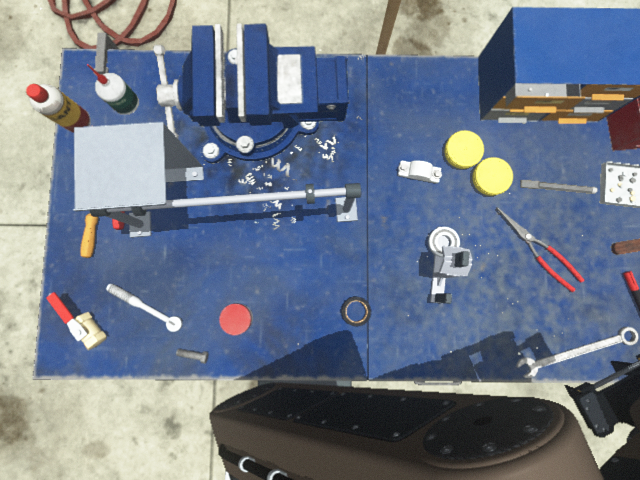

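The scene view shows the arm hiding the carrier. The top view shows the carrier at about (445,262), with its ring bearing at (443,241) and handle at (440,297). The rail runs from (355,188) to about (110,210), the plain collar is at (310,194), and the hood is at (75–165, 125–208), so it is on the +y side. Next I'll crop for detail.

```bash
python3 - <<'E'
import cv2
im=cv2.imread('pics/top0.png')
a=cv2.resize(im[215:315,395:495],None,fx=6,fy=6,interpolation=cv2.INTER_CUBIC)
b=cv2.resize(im[165:245,90:370],None,fx=2.857,fy=2.857,interpolation=cv2.INTER_CUBIC)
for k in range(0,100,20):
    cv2.putText(a,str(395+k),(k*6,10),0,.4,(0,255,255));cv2.line(a,(k*6,0),(k*6,600),(0,255,255),1)
    cv2.putText(a,str(215+k),(0,k*6+10),0,.4,(0,255,255));cv2.line(a,(0,k*6),(600,k*6),(0,255,255),1)
cv2.imwrite('pics/c1.png',a);cv2.imwrite('pics/c2.png',b)
E
```

```text
(no output)
```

View pics/c1.png

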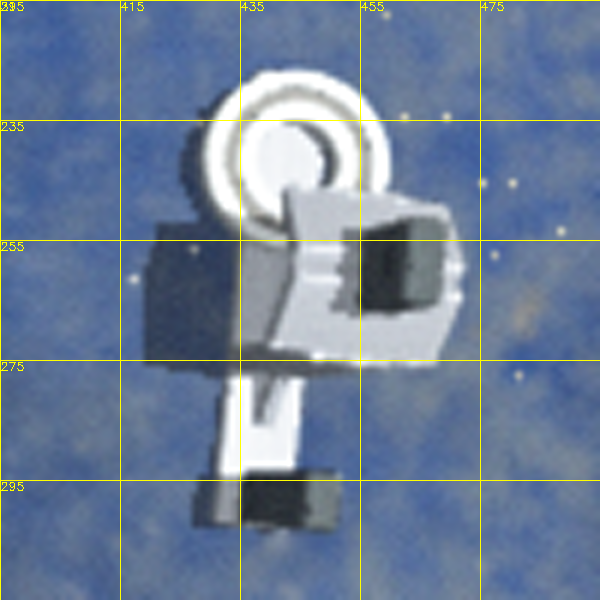

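View pics/c2.png

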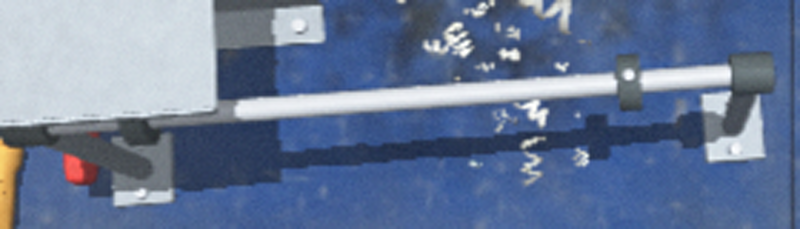

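The crops give these pixel positions:
- Lug top centre: about (466,258.7).
- Handle top: about (448.7,298.2).
- Bearing ring centre: about (444.3,242.1).
- Rail centreline: (174,203.5) to (345.5,191.6).
- Post caps: (353.2,190.5) and (98.7,212.3).
- Plain collar: (309.8,193.6).
- Hood collar: about (138.3,210).

```bash
cat > h.py <<'E'
import numpy as np,cv2
from scipy.spatial.transform import Rotation as R
def K(c):
    f=240/np.tan(np.radians(c['fov_y']/2)); return np.array([[f,0,c['cx']],[0,f,c['cy']],[0,0,1]])
def pix(c,u,v,z):
    p=cv2.undistortPoints(np.array([[[u,v]]],float),K(c),c['D'])[0,0]
    d=R.from_rotvec(c['attitude']).apply([p[0],-p[1],-1]); o=c['origin']
    return o+d*(z-o[2])/d[2]
def proj(c,P):
    M=R.from_rotvec(c['attitude']).inv().apply(np.atleast_2d(P)-c['origin'])*[1,-1,-1]
    return cv2.projectPoints(M,np.zeros(3),np.zeros(3),K(c),c['D'])[0][:,0]
E
python3 - <<'E'
from h import *
import pickle
np.set_printoptions(precision=4,suppress=True)
c=pickle.load(open('top.pkl','rb'))
for n,u,v,z in [('lug',466,258.7,.19),('handle',448.7,298.2,.1),('bearing',444.3,242.1,.026),('railA',174,203.5,.205),('railB',345.5,191.6,.205),('capR',353.2,190.5,.21),('capL',98.7,212.3,.21),('plain',309.8,193.6,.21),('hoodcol',138.3,210,.205),('hood TL',76,128,.28),('hoodTR',160,124,.28),('hoodBR',165,204,.289),('hoodBL',76,209,.289),('tape',355.5,311,.019),('tin',235,319.5,.046),('saddle',420,170,.03),('bolt',0,0,0)]:
    print(n,pix(c,u,v,z))
l,h,b=[pix(c,*a) for a in[(466,258.7,.19),(448.7,298.2,.1),(444.3,242.1,.026)]]
for p,q in((h,l),(l,b),(h,b)): d=q-p; print(np.hypot(*d[:2]),np.arctan2(d[1],d[0]))
s=[-1.217,.491,1.559,0,1.092,-.106]
print(R.from_rotvec([-3.05778495e+00, -7.15682986e-01,0]).as_matrix())
E
```

```text
lug [ 0.5035 -0.3418  0.19  ]
handle [ 0.4243 -0.3321  0.1   ]
bearing [ 0.5558 -0.3471  0.026 ]
railA [0.6044 0.238  0.205 ]
railB [ 0.6333 -0.0999  0.205 ]
capR [ 0.6346 -0.1148  0.21  ]
capL [0.5838 0.3803 0.21  ]
plain [ 0.6271 -0.029   0.21  ]
hoodcol [0.5904 0.3066 0.205 ]
hood TL [0.7266 0.3971 0.28  ]
hoodTR [0.7372 0.2461 0.28  ]
hoodBR [0.5864 0.2258 0.289 ]
hoodBL [0.5751 0.3804 0.289 ]
tape [ 0.3914 -0.1364  0.019 ]
tin [0.3709 0.1394 0.046 ]
saddle [ 0.7302 -0.291   0.03  ]
bolt [1.1664 0.7717 0.    ]
0.07980430446950286 -0.12174240513861753
0.05256344894364845 -0.10094297081414963
0.132360898584349 -0.11348299002514552
[[ 0.8961  0.4438 -0.0003]
 [ 0.4438 -0.8961  0.0011]
 [ 0.0003 -0.0011 -1.    ]]
```

```bash
cat >> h.py <<'E'
def go(bot,x,y,z,yaw):
    """target TCP (tool down, tool x at world yaw) -> shift/turn in tool units from now"""
    s=bot.observe(); Rn=R.from_rotvec(s['eef_rot'])
    cy,sy=np.cos(yaw),np.sin(yaw)
    Rt=R.from_matrix(np.array([[cy,sy,0],[sy,-cy,0],[0,0,-1]]))
    d=Rn.inv().apply(np.array([x,y,z])-s['tcp_pos'])/.025
    w=np.degrees((Rn.inv()*Rt).as_rotvec())/6
    print(np.round(d,2),np.round(w,2),'t',s['time_s'],'tcp',np.round(s['tcp_pos'],4),'F',np.round(s['wrist_force'],1),'w',s['gripper_width'],s['grip_force'])
E
python3 - <<'E'
from workcell import bot
from h import *
go(bot,.503,-.342,.23,-.113)
E
```

```text
[11.96 -3.8  -0.19] [-0.01  0.    5.47] t 0.1 tcp [ 0.2773 -0.5599  0.2251] F [0.4 0.1 0.5] w 1.0009190914427086 0.0
```

Call:
send_rows(moves=[3,-0.95,-0.2,0,0,1.4,95,6,-1.9,-0.2,0,0,2.8,95,9,-2.85,-0.2,0,0,4.1,95,12,-3.8,-0.2,0,0,5.47,95,12,-3.8,-0.2,0,0,5.47,95,12,-3.8,-0.2,0,0,5.47,95,12,-3.8,-0.2,0,0,5.47,95,12,-3.8,-0.2,0,0,5.47,95])

```text
time_s: 1.1
tcp_pos: [0.5032, -0.3428, 0.2305]
eef_rot: [3.136, -0.18, -0.0]
wrist_force: [-1.2, -0.4, -0.9]
gripper_width: 0.998
grip_force: 0.0
```

```bash
python3 - <<'E'
from workcell import bot
from h import *
import pickle
go(bot,.503,-.342,.168,-.113)
c=bot.capture('scene'); pickle.dump(c,open('s1.pkl','wb'))
np.set_printoptions(suppress=True,precision=1)
l=np.array([.5033,-.3418]);cy,sy=np.cos(-.113),np.sin(-.113)
W=lambda x,y,z:[l[0]+cy*x-sy*y,l[1]+sy*x+cy*y,z]
P=[W(a,b,.19) for a in(-.015,.015) for b in(-.007,.007)]+[W(-.081+a,b,.1) for a in(-.011,.011) for b in(-.007,.007)]
u=proj(c,P); print(u)
im=c['color'][:,:,::-1].copy(); x0,y0=(u.mean(0)-[66,50]).astype(int)
b=cv2.resize(im[y0:y0+100,x0:x0+133],None,fx=6,fy=6,interpolation=cv2.INTER_CUBIC)
for p in u: cv2.circle(b,tuple(((p-[x0,y0]+.5)*6).astype(int)),3,(0,255,0),1)
cv2.imwrite('pics/s1.png',b)
E
```

```text
[-0.01 -0.03  2.5 ] [ 0.    0.   -0.01] t 1.1 tcp [ 0.5032 -0.3428  0.2305] F [-1.2 -0.4 -0.9] w 0.9984694457733814 0.0
[[385.2 269.4]
 [380.1 266.2]
 [396.4 264.1]
 [391.2 261.1]
 [353.  322.7]
 [348.3 319.1]
 [361.7 318.2]
 [356.9 314.7]]
```

View pics/s1.png

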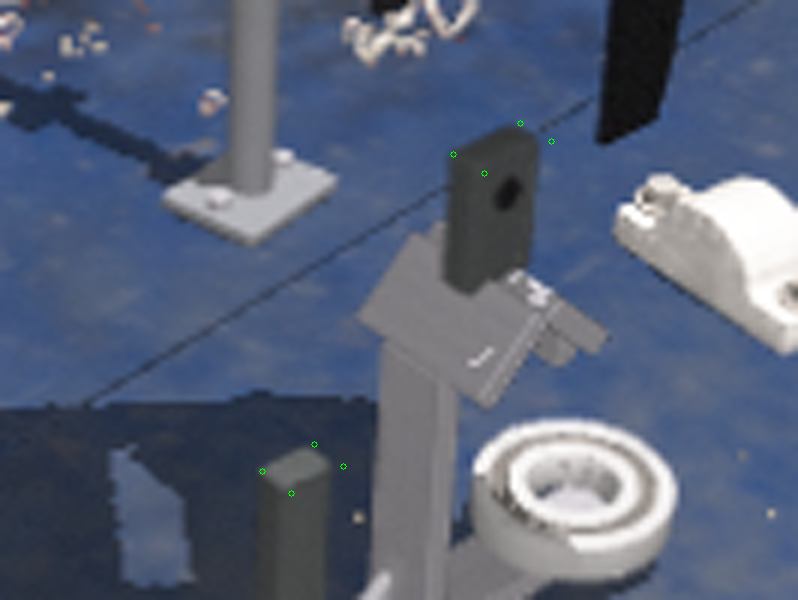

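The enlarged scene crop shows the lug top at about (495,150) and the handle top at (295,465) in crop pixels. My predicted corners fall within about 1 source pixel (2 mm) of both, so the pose is good. Next I descend and grip.

Call:
send_rows(moves=[0,0,0.8,0,0,0,95,0,0,1.6,0,0,0,95,0,0,2.2,0,0,0,95,0,0,2.5,0,0,0,95,0,0,2.5,0,0,0,95,0,0,2.5,0,0,0,40,0,0,2.5,0,0,0,22,0,0,2.5,0,0,0,22,0,0,2.5,0,0,0,18,0,0,2.5,0,0,0,18], force=40)

```text
time_s: 2.4
tcp_pos: [0.5041, -0.3418, 0.1682]
eef_rot: [3.136, -0.177, 0.0]
wrist_force: [0.2, 0.3, -0.5]
gripper_width: 0.531
grip_force: 0.0
```

Call:
send_rows(moves=[0,0,0,0,0,0,15,0,0,0,0,0,0,10,0,0,0,0,0,0,5,0,0,0,0,0,0,5,0,0,0,0,0,0,5,0,0,0,0,0,0,5], force=40)

```text
time_s: 3.15
tcp_pos: [0.504, -0.3419, 0.168]
eef_rot: [3.137, -0.177, -0.0]
wrist_force: [0.2, -0.5, -1.1]
gripper_width: 0.145
grip_force: 40.0
```

Call:
send_rows(moves=[0,0,-0.3,0,0,0,5,0,0,-1,0,0,0,5,0,0,-2,0,0,0,5,0,0,-3,0,0,0,5,0,0,-4,0,0,0,5,0,0,-4.9,0,0,0,5,0,0,-5.4,0,0,0,5,0,0,-5.5,0,0,0,5])

```text
time_s: 4.15
tcp_pos: [0.504, -0.3418, 0.306]
eef_rot: [3.136, -0.177, 0.001]
wrist_force: [-0.0, 0.1, -6.4]
gripper_width: 0.147
grip_force: 40.0
```

```bash
python3 - <<'E'
from workcell import bot
from h import *
go(bot,.52,.09,.306,.085)
E
```

```text
[-1.310e+00 -1.723e+01 -1.000e-02] [ 0.   -0.   -1.89] t 4.15 tcp [ 0.504  -0.3418  0.306 ] F [-0.   0.1 -6.4] w 0.1468310271478787 39.99148607254028
```

Call:
send_rows(moves=[-0.05,-0.5,0,0,0,0,5,-0.1,-1.7,0,0,0,-0.1,5,-0.25,-3.2,0,0,0,-0.3,5,-0.35,-4.7,0,0,0,-0.5,5,-0.45,-6.2,0,0,0,-0.7,5,-0.6,-7.7,0,0,0,-0.85,5,-0.7,-9.2,0,0,0,-1,5,-0.8,-10.7,0,0,0,-1.2,5,-0.9,-12.2,0,0,0,-1.35,5,-1.05,-13.7,0,0,0,-1.5,5])

```text
time_s: 5.4
tcp_pos: [0.5158, 0.0033, 0.3048]
eef_rot: [-3.141, -0.07, 0.002]
wrist_force: [-0.3, -0.4, -5.0]
gripper_width: 0.144
grip_force: 40.0
```

```bash
python3 - <<'E'
from workcell import bot
from h import *
go(bot,.52,.09,.306,.085)
E
```

```text
[ 0.32 -3.46 -0.05] [-0.    0.01 -0.38] t 5.4 tcp [0.5158 0.0033 0.3048] F [-0.3 -0.4 -5. ] w 0.14392056564642514 39.99073684215546
```

Call:
send_rows(moves=[0.1,-1.2,0,0,0,-0.15,5,0.2,-2.3,0,0,0,-0.3,5,0.3,-3.1,0,0,0,-0.38,5,0.32,-3.4,0,0,0,-0.38,5,0.32,-3.45,0,0,0,-0.38,5,0.32,-3.45,0,0,0,-0.38,5])

```text
time_s: 6.15
tcp_pos: [0.5206, 0.0875, 0.3054]
eef_rot: [3.139, 0.131, -0.001]
wrist_force: [-0.4, 0.0, -5.4]
gripper_width: 0.148
grip_force: 40.0
```

```bash
python3 - <<'E'
from workcell import bot
from h import *
import pickle
go(bot,.617,.0985,.306,.085)
t=bot.capture('top');c=bot.capture('scene'); pickle.dump((t,c),open('s2.pkl','wb'))
a=cv2.resize(t['color'][130:270,100:370],(800,415),interpolation=cv2.INTER_CUBIC)
cv2.imwrite('pics/t2.png',a[:,:,::-1])
cv2.imwrite('pics/s2.png',cv2.resize(c['color'][100:300,180:447],(800,600),interpolation=cv2.INTER_CUBIC)[:,:,::-1])
E
```

```text
[ 3.88 -0.12 -0.02] [ 0.    0.   -0.02] t 6.15 tcp [0.5206 0.0875 0.3054] F [-0.4  0.  -5.4] w 0.1477249931457309 39.99172389507294
```

View pics/s2.png

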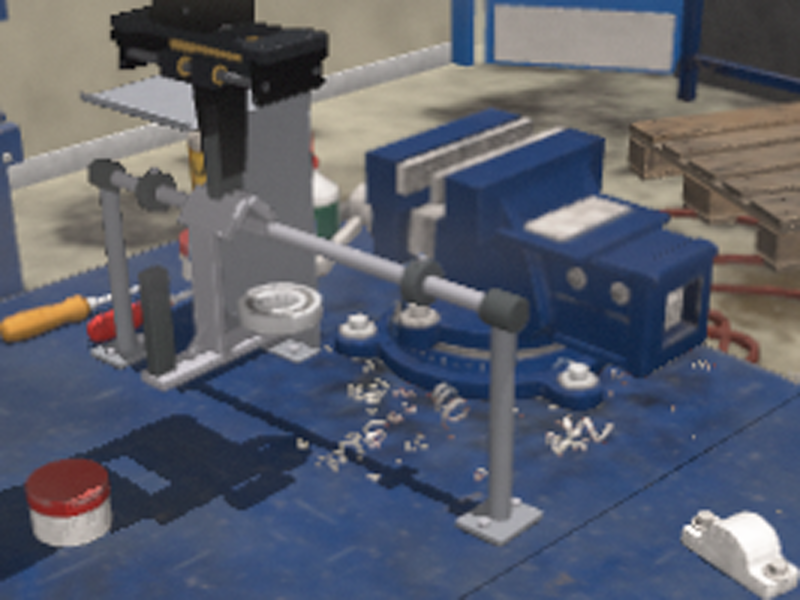

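The carrier is held plumb before the rail with the bearing below it. Post caps are at source (348.5,203.3) and (215,158.3), and the collars at (320,193.7) and (231.7,163). I'll cross-check the rail line from these.

```bash
python3 - <<'E'
from h import *
import pickle
np.set_printoptions(precision=4,suppress=True)
t,c=pickle.load(open('s2.pkl','rb'))
for p in [(348.5,203.3),(215,158.3),(320,193.7),(231.7,163)]: print(pix(c,*p,.2))
E
```

```text
[ 0.6376 -0.1127  0.2   ]
[0.5892 0.3836 0.2   ]
[ 0.6286 -0.025   0.2   ]
[0.6008 0.3135 0.2   ]
```

Call:
send_rows(moves=[0.4,0,0,0,0,0,5,1.2,0,0,0,0,0,5,2.0,0,0,0,0,0,5,2.8,0,0,0,0,0,5,3.4,0,0,0,0,0,5,3.8,0,0,0,0,0,5,3.88,0,0,0,0,0,5,3.88,0,0,0,0,0,5])

```text
time_s: 7.25
tcp_pos: [0.6172, 0.0961, 0.3056]
eef_rot: [3.139, 0.132, -0.0]
wrist_force: [-0.4, -0.6, -5.6]
gripper_width: 0.145
grip_force: 40.0
```

```bash
python3 - <<'E'
from workcell import bot
from h import *
go(bot,.617,.097,.254,.085)
c=bot.capture('scene')
cv2.imwrite('pics/s3.png',cv2.resize(c['color'][130:230,200:333],(800,600),interpolation=cv2.INTER_CUBIC)[:,:,::-1])
E
```

```text
[-0.   -0.04  2.06] [ 0.    0.   -0.01] t 7.25 tcp [0.6172 0.0961 0.3056] F [-0.4 -0.6 -5.6] w 0.14465003866192772 39.99143958091736
```

View pics/s3.png

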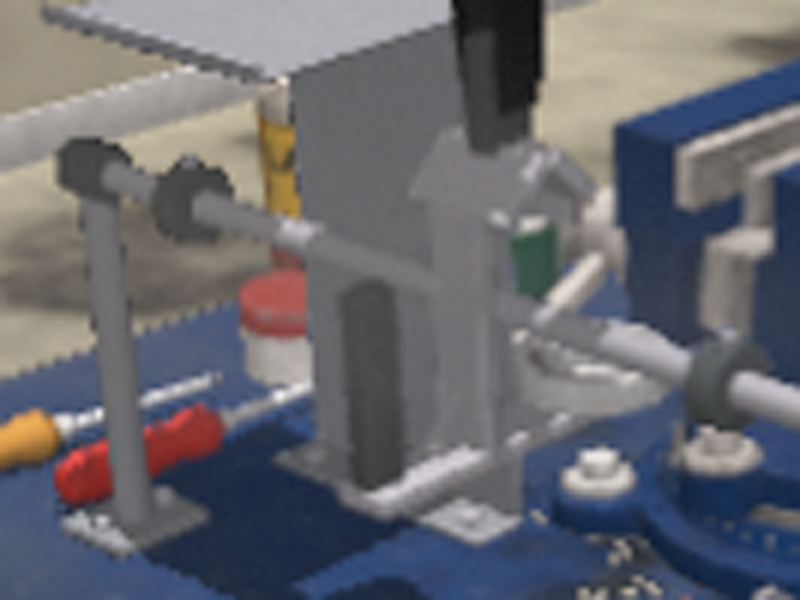

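The rail passes behind the shank, inside the mouth. I'll lower most of the way first and then seat slowly.

Call:
send_rows(moves=[0,0,0.3,0,0,0,5,0,0,0.8,0,0,0,5,0,0,1.3,0,0,0,5,0,0,1.7,0,0,0,5,0,0,1.95,0,0,0,5,0,0,2.1,0,0,0,5,0,0,2.2,0,0,0,5,0,0,2.28,0,0,0,5,0,0,2.32,0,0,0,5,0,0,2.32,0,0,0,5])

```text
time_s: 8.55
tcp_pos: [0.6175, 0.0961, 0.2477]
eef_rot: [3.139, 0.132, 0.0]
wrist_force: [0.8, -0.3, -6.4]
gripper_width: 0.145
grip_force: 40.0
```

Call:
send_rows(moves=[0,0,0.04,0,0,0,5,0,0,0.07,0,0,0,5,0,0,0.1,0,0,0,5,0,0,0.1,0,0,0,5])

```text
time_s: 9.05
tcp_pos: [0.6178, 0.0961, 0.2453]
eef_rot: [3.139, 0.132, 0.002]
wrist_force: [1.6, 0.2, -4.6]
gripper_width: 0.142
grip_force: 40.0
```

Call:
send_rows(moves=[0.03,0,0.02,0,0,0,5,0.05,0,0.05,0,0,0,5,0.05,0,0.05,0,0,0,5])

```text
time_s: 9.43
tcp_pos: [0.6188, 0.0962, 0.2444]
eef_rot: [3.139, 0.132, 0.001]
wrist_force: [-0.1, 1.6, 2.3]
gripper_width: 0.145
grip_force: 40.0
```

Seated: the rail is carrying the weight and the side force is about zero. I release and withdraw up.

Call:
send_rows(moves=[0,0,0,0,0,0,17,0,0,0,0,0,0,25,0,0,0,0,0,0,40,0,0,0,0,0,0,60,0,0,0,0,0,0,60,0,0,-0.5,0,0,0,60,0,0,-1.5,0,0,0,60,0,0,-2.6,0,0,0,60,0,0,-3,0,0,0,60,0,0,-3,0,0,0,60])

```text
time_s: 10.68
tcp_pos: [0.6187, 0.0962, 0.3193]
eef_rot: [3.139, 0.132, 0.002]
wrist_force: [0.7, 0.0, -0.7]
gripper_width: 0.632
grip_force: 0.0
```

```bash
python3 - <<'E'
from workcell import bot
from h import *
import pickle
x,y,a=.6188,.096,.087
go(bot,x-.081*np.cos(a),y-.081*np.sin(a),.25,a)
t=bot.capture('top');c=bot.capture('scene');pickle.dump((t,c),open('s4.pkl','wb'))
W=lambda p,q,z:[x+np.cos(a)*p-np.sin(a)*q,y+np.sin(a)*p+np.cos(a)*q,z+.076]
P=[W(-.081+i,j,.1) for i in(-.011,.011) for j in(-.007,.007)]+[W(.053,0,.026)]
ims=[]
for k in(t,c):
    u=proj(k,P); im=k['color'][:,:,::-1]; x0,y0=(u[:4].mean(0)-[33,50]).astype(int)
    b=cv2.resize(im[y0:y0+100,x0:x0+66],None,fx=6,fy=6,interpolation=cv2.INTER_CUBIC)
    for p in u: cv2.circle(b,tuple(((p-[x0,y0]+.5)*6).astype(int)),3,(0,255,0),1)
    ims.append(b)
cv2.imwrite('pics/s4.png',np.hstack(ims))
E
```

```text
[-3.24  0.02  2.77] [ 0.   -0.01 -0.03] t 10.675 tcp [0.6187 0.0962 0.3193] F [ 0.7  0.  -0.7] w 0.6320637906555485 0.0
```

View pics/s4.png

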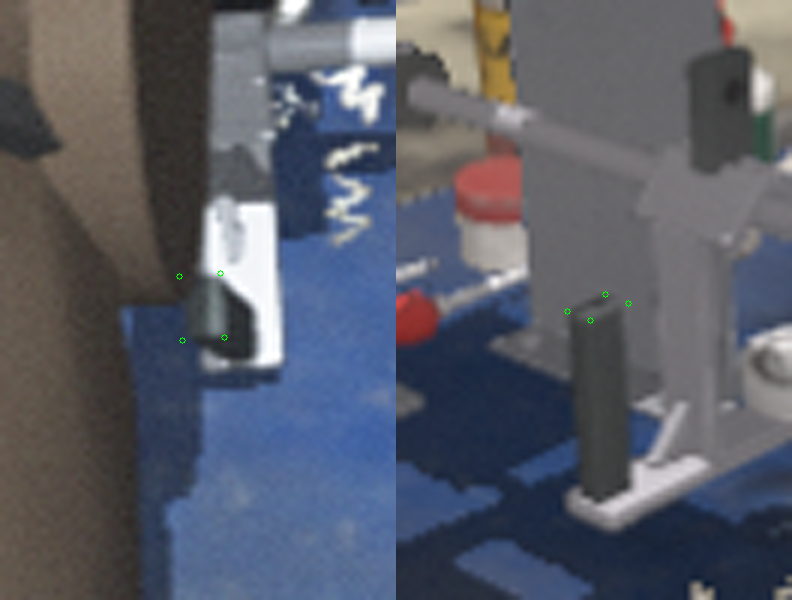

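It hangs freely at the predicted pose: the handle top is within about 1 px in both views. Next I move back over the handle and descend.

Call:
send_rows(moves=[-1,0,0,0,0,0,60,-2.2,0.05,0,0,0,0,60,-3,0.07,0,0,0,0,60,-3.25,0.07,0.5,0,0,0,60,-3.25,0.07,1.7,0,0,0,60,-3.25,0.07,3.2,0,0,0,60,-3.25,0.07,4.7,0,0,0,60,-3.25,0.07,6,0,0,0,60,-3.25,0.07,6.6,0,0,0,60,-3.25,0.07,6.7,0,0,0,60])

```text
time_s: 12.02
tcp_pos: [0.5378, 0.0876, 0.1503]
eef_rot: [3.139, 0.132, -0.003]
wrist_force: [-0.2, 0.4, -0.4]
gripper_width: 0.63
grip_force: 0.0
```

Call:
send_rows(moves=[0,0,0,0,0,0,40,0,0,0,0,0,0,25,0,0,0,0,0,0,20,0,0,0,0,0,0,17,0,0,0,0,0,0,14,0,0,0,0,0,0,10,0,0,0,0,0,0,10,0,0,0,0,0,0,10], force=10)

```text
time_s: 13.02
tcp_pos: [0.5379, 0.0877, 0.1514]
eef_rot: [3.139, 0.132, 0.0]
wrist_force: [-0.2, 0.5, 0.8]
gripper_width: 0.148
grip_force: 10.0
```

```bash
python3 - <<'E'
from workcell import bot
from h import *
s=bot.observe();p=s['tcp_pos']
for a in(.085,.092):
  go(bot,p[0]-.14*np.sin(a),p[1]+.14*np.cos(a),p[2],.087)
E
```

```text
[-0.01 -5.6  -0.  ] [ 0.   -0.   -0.03] t 13.025 tcp [0.5379 0.0877 0.1514] F [-0.2  0.5  0.8] w 0.1481436797843043 9.995655566453934
[-0.05 -5.6  -0.  ] [ 0.   -0.   -0.03] t 13.025 tcp [0.5379 0.0877 0.1514] F [-0.2  0.5  0.8] w 0.1481436797843043 9.995655566453934
```

Call:
send_rows(moves=[0,-0.2,0,0,0,0,10,0,-0.6,0,0,0,0,10,0,-1.1,0,0,0,0,10,0,-1.6,0,0,0,0,10,-0.02,-2.1,0,0,0,0,10,-0.02,-2.6,0,0,0,0,10,-0.02,-3.1,0,0,0,0,10,-0.02,-3.5,0,0,0,0,10,-0.02,-3.7,0,0,0,0,10,-0.02,-3.7,0,0,0,0,10])

```text
time_s: 14.28
tcp_pos: [0.5298, 0.1803, 0.1514]
eef_rot: [-3.138, -0.133, -0.001]
wrist_force: [3.9, 2.4, 1.3]
gripper_width: 0.144
grip_force: 10.0
```

Call:
send_rows(moves=[0.02,-0.2,0,0,0,0,10,0.04,-0.6,0,0,0,0,10,0.06,-1.0,0,0,0,0,10,0.07,-1.4,0,0,0,0,10,0.08,-1.8,0,0,0,0,10,0.08,-2,0,0,0,0,10,0.08,-2,0,0,0,0,10])

```text
time_s: 15.15
tcp_pos: [0.5266, 0.2305, 0.1509]
eef_rot: [3.139, 0.133, -0.003]
wrist_force: [-4.4, 0.6, -0.5]
gripper_width: 0.147
grip_force: 10.0
```

Call:
send_rows(moves=[-0.04,-0.15,0,0,0,0,10,-0.04,-0.35,0,0,0,0,10,-0.04,-0.55,0,0,0,0,10,-0.04,-0.75,0,0,0,0,10,-0.04,-0.9,0,0,0,0,10,-0.04,-0.95,0,0,0,0,10])

```text
time_s: 15.9
tcp_pos: [0.5244, 0.2536, 0.1513]
eef_rot: [3.139, 0.132, 0.0]
wrist_force: [-2.7, -0.6, -2.6]
gripper_width: 0.144
grip_force: 10.0
```

Call:
send_rows(moves=[0,-0.06,0,0,0,0,10,0,-0.12,0,0,0,0,10,0,-0.18,0,0,0,0,10,0,-0.2,0,0,0,0,10])

```text
time_s: 16.4
tcp_pos: [0.524, 0.2584, 0.1514]
eef_rot: [3.139, 0.132, 0.0]
wrist_force: [-3.0, -1.0, -2.0]
gripper_width: 0.15
grip_force: 10.0
```

Still sliding freely, so I continue in small steps.

Call:
send_rows(moves=[-0.02,-0.06,0,0,0,0,10,-0.03,-0.12,0,0,0,0,10,-0.03,-0.18,0,0,0,0,10,-0.03,-0.2,0,0,0,0,10])

```text
time_s: 16.9
tcp_pos: [0.523, 0.2634, 0.1514]
eef_rot: [3.139, 0.132, 0.001]
wrist_force: [-1.4, -0.8, -2.8]
gripper_width: 0.148
grip_force: 10.0
```

Call:
send_rows(moves=[0,-0.05,0,0,0,0,10,0,-0.1,0,0,0,0,10,0,-0.15,0,0,0,0,10,0,-0.15,0,0,0,0,10])

```text
time_s: 17.4
tcp_pos: [0.5228, 0.2664, 0.1516]
eef_rot: [3.138, 0.131, 0.001]
wrist_force: [-1.0, -7.1, -0.5]
gripper_width: 0.151
grip_force: 10.0
```

Firm contact with the stop (Fy about -7 N). I look before letting go.

Call:
send_rows(moves=[0,0.02,0,0,0,0,13,0,0.02,0,0,0,0,16,0,0.02,0,0,0,0,20,0,0.02,0,0,0,0,26,0,0.02,0,0,0,0,34,0,0.02,0,0,0,0,40,0,0.02,0,0,0,0,40])

```text
time_s: 18.27
tcp_pos: [0.5226, 0.2665, 0.1514]
eef_rot: [3.139, 0.132, 0.0]
wrist_force: [0.1, -0.3, -0.3]
gripper_width: 0.419
grip_force: 0.0
```

```bash
python3 - <<'E'
from workcell import bot
from h import *
s=bot.observe();print(s['wrist_force'],s['gripper_width'],s['tcp_pos'])
c=bot.capture('scene')
cv2.imwrite('pics/s5.png',cv2.resize(c['color'][120:240,190:350],(800,600),interpolation=cv2.INTER_CUBIC)[:,:,::-1])
E
```

```text
[ 0.0779887  -0.34722493 -0.29757489] 0.4189736756578962 [0.52263475 0.26651677 0.15135582]
```

View pics/s5.png

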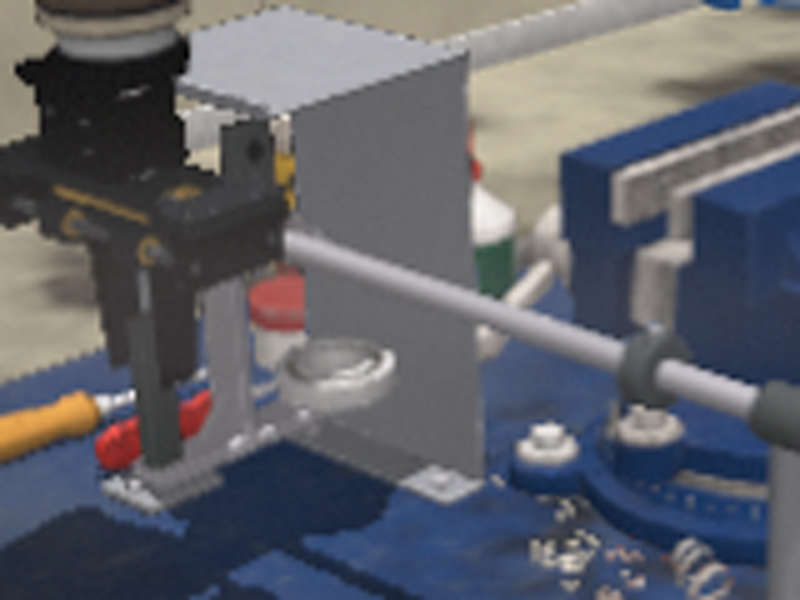

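The fingers are open and clear of the handle, with no force reading, and the carrier hangs at the stop under the hood. I retreat up and back.

Call:
send_rows(moves=[0,0,-0.3,0,0,0,40,0,0,-1,0,0,0,40,0,0,-1.8,0,0,0,40,0,0,-2.5,0,0,0,40,-0.8,0,-3,0,0,0,40,-2,0.5,-3.5,0,0,0,40,-3.2,2,-4,0,0,0,40,-4,3.5,-4.2,0,0,0,40,-4,5,-4.2,0,0,0,40,-4,6,-4.2,0,0,0,40])

```text
time_s: 19.58
tcp_pos: [0.4354, 0.1074, 0.2572]
eef_rot: [3.139, 0.131, 0.002]
wrist_force: [-1.1, 0.6, 0.6]
gripper_width: 0.422
grip_force: 0.0
```

Call:
send_rows(moves=[0,0,0,0,0,0,40,0,0,0,0,0,0,40,0,0,0,0,0,0,40,0,0,0,0,0,0,40,0,0,0,0,0,0,40,0,0,0,0,0,0,40,0,0,0,0,0,0,40,0,0,0,0,0,0,40])

```text
time_s: 20.58
tcp_pos: [0.4355, 0.1086, 0.2564]
eef_rot: [3.139, 0.132, 0.0]
wrist_force: [-0.1, 0.2, 0.4]
gripper_width: 0.425
grip_force: 0.0
```

```bash
python3 - <<'E'
from workcell import bot
from h import *
c=bot.capture('scene');d=bot.capture('scene');print(bot.observe()['time_s'],np.abs(c['color'].astype(int)-d['color']).max())
cv2.imwrite('pics/s6.png',cv2.resize(c['color'][120:240,190:350],(800,600),interpolation=cv2.INTER_CUBIC)[:,:,::-1])
E
```

```text
20.675 33
```

View pics/s6.png

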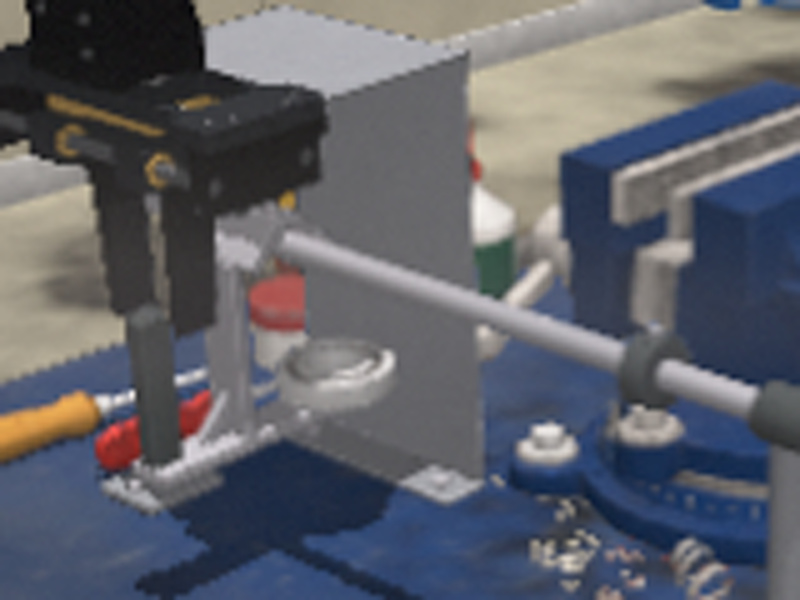

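The carrier hangs level at the same place as at release: ring at (335,370), handle at (155,385) in crop pixels. The hand is well clear. I hand in.

```bash
python3 -c "
from workcell import bot
print(bot.hand_in())"
```

```text
the job is handed in; nothing more can be done
None
```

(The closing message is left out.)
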